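# Gauge a centrifuge rotor adapter in the bench caliper

### The arm

A 6-joint arm with a two-finger parallel gripper is mounted at the origin on a cart in front of the work surface, level with it; the furniture and walls round the work are solid. World frame = base frame: x ahead of the robot, y to its left, z up, the work surface at z = 0. Lengths are in m, angles in degrees, forces in N, time in s.
With the tool pointing down it reaches from about 0.35 to 0.875 m from the base axis. Payload 4.2 kg.
Tool frame: the origin (TCP) lies midway between the tips of the shut fingers; the grasp point (between the pads) lies 19 mm behind it; z points along the fingers, y is the line along which they close (so a half turn about z gives the same grasp; the last joint's range is limited). The gripper opens to 87 mm and grips with 3 to 60 N. Pads are 19 mm wide; open, the fingers measure 117 mm over their backs; the gripper's body (75 mm by 190 mm) begins 51 mm behind the grasp point.
Start: joints at [-61.272, 22.042, 0.453, 0, -68.411, -14.817], TCP at [0.15, -0.607, 0.223] pointing down, gripper open.
Joint ranges: [-179.83, 179.83], [-69.29, 118.12], [-61.27, 80.66], [-181.25, 117.63], [-171.15, -9.14], [-177.46, 177.46]. Speed limits (degrees/s): [159.86, 159.86, 180, 180, 180, 180].

### API

Orientations are given as [roll, pitch, yaw] about the fixed x, y, z axes, in that order (R = Rz(yaw) Ry(pitch) Rx(roll)).
In Python, from workcell import env gives the robot as it stands. The module is installed in compiled form; this text tells all that it offers. Calls block until the motion is done:
- env.goto(position, orientation): joint-space move of the TCP to a pose.
- env.move_straight(position, rotation=None, rate=0.15, force_limit=None): straight line of the TCP; rotation=None keeps the orientation; rate is the mean speed in m/s. With force_limit (N) it stops when the force on the tool has changed by that much, and returns True; else False.
- env.set_joints(angles): joint-space move.
- env.gripper_to(opening, grasp_force=None): opening from 0.0 (shut) to 1.0 (fully open); grasp_force is the grip in N (None keeps the last); returns when the fingers have stopped.
- env.dwell(seconds).
- env.inverse_kinematics(position, orientation): joint angles nearest the present ones, or None.
- env.read_state(): the state.
- env.grab_frame(name): name is "scene" or "top" or "wrist"; returns a dict with "image" (480x640x3 uint8, blue, green, red), "fx", "fy", "cx", "cy" (pixels), "position" and "orientation" of the camera in the world. Camera axes: x right, y up, looking along -z (the intrinsics and any distortion apply to the point x, -y, -z); pixel columns grow to the right and rows downward; lengths in m; the calibration is good to about 2 mm. A picture is of the moment at which its call begins. There is no depth.
A pose or a line that the arm cannot do raises env.Unreachable and nothing moves.
- env.close_job(): hands the job in; it is judged then, once.
Trained networks look in a picture, given as the dict that the camera call returned (one of the last four; its "shot" number tells which), for a name from the list of things; names that differ only in an ending like _2 or _b are one class to them, and where a whole thing is asked for, a point or a joint stands for the part that bears it (a point fixed in the world has none). Each returns a list of dicts, best first, with "score" (0 to 1); they miss things now and then, are a little off and sometimes report something else, mostly with a low value. They report only what shows in the picture. A call takes as long as a camera call. They do not tell look-alikes from the thing itself.
- env.search_frame(picture, thing): "xyz" ([x, y, z] in m, in world coordinates, good to about 4 mm: the middle of the surface that is visible of it).
- env.trace(picture, thing): "mask" (480x640 bool, what is visible of it).
The state is a dict: "clock": time; "joint_positions": joint angles; "qvel": joint speeds; "joint_torque": joint torques, N m; "position": TCP position; "tool_rot": TCP orientation; "force": force on the tool from outside, world axes, zero at the start; "wrist_torque": the same for the moment, N m; "opening": opening from 0.0 (shut) to 1.0 (fully open); "finger_force": force on a finger pad.
Only numpy, scipy, OpenCV 4.12 (cv2) and the standard library are available. Lean on these libraries where they do the work, as an engineer would, in place of code of your own. Each camera call takes 0.05 s, during which the arm holds its last target. There are 200 camera calls.

### The job

Stand the blue rotor adapter upright on the bench caliper's base plate between its open jaws and let go of it. Then slide the moving jaw by its orange thumb grip gently onto the adapter until both jaws touch it, keeping the jaw square to the beam, and press the green record key fully down while the adapter stays gauged. Leave the other adapters where they stand.

Things in the scene. Friction and masses are not known exactly. Their poses are not given: they have to be found in the camera images.
- caliper: fixed bench caliper; grey base plate, top 6 mm above the worktop. Origin on the worktop under the steel beam, which runs along y at x = 0 (18 mm wide, top z 23 mm). Jaws reach from the beam in -x (to the robot at yaw 0) to x = -105, z 9 to 31 mm; the adapter belongs between them near x = -75 mm, clear of the beam. Grey console (x -78 to -2, y 77 to 127, top z 22 mm) at the +y end
- fixed_jaw: the caliper's steel fixed jaw; same origin and axes as the caliper. Its measuring face looks to -y and lies at y = +45 mm; the jaw is 14 mm thick (y 45 to 59)
- slider (a joint): position of the moving jaw's carriage along the beam, in m = opening between the two measuring faces (0 = shut, up to 0.11); grows as the carriage moves in the caliper's -y. It slides stiffly (about 4 N of friction), stays where it is left, and starts 75 to 100 mm open
- thumb_grip (a point): centre of the grip zone of the upright orange thumb grip on the black carriage, 56 mm above the worktop. The grip is 14 mm thick along the caliper's y, 22 mm along x, and stands from z = 28 to 69 mm; all round it (carriage 32 x 44 mm, beam, jaws) ends at or below 31 mm. Push or pinch it here to slide the jaw
- jaw_arm: moving steel jaw. Origin at worktop height under the carriage's centre; axes parallel to the caliper's when square. Its measuring face looks to +y, 22 mm to +y of the origin. It has springy play about the vertical at its origin (5 N m/rad): pushing the jaw itself, or pressing it on the part with over about 3 N, tilts it more than 3 degrees (3.7 mm at the part), which is too much
- adapter_blue_mid (a point): centre, half-way up, of the blue rotor adapter: plastic cylinder 44 mm in diameter, 36 mm tall, 90 g, with a 17 mm bore open at the top; z axis up
- adapter_white_mid (a point): centre of the white rotor adapter, 38 mm in diameter, 36 mm tall: not to be moved
- adapter_red_mid (a point): centre of the red rotor adapter, 50 mm in diameter, 36 mm tall: not to be moved
- record_key_top (a point): centre of the top of the green round record key (22 mm across) on the console; pressed straight down, 5 mm travel, springs back, 5 N at full depth
- record_key (a joint): depth of the record key in m: 0 up, 0.005 fully down
Mind the look-alikes: they are no part of the job. Leave any yellow look-alike of the part that bears adapter_blue_mid alone.

How it is judged (in metres and radians):
On the way, in this order (a step that is already met when the one before it is completed fails the run):
1. the blue adapter stands upright on the plate between the open jaws, let go (x of adapter_blue_mid in the frame of caliper between -0.095 and -0.055 m and y of adapter_blue_mid in the frame of caliper between -0.035 and 0.03 m and height (world z) of adapter_blue_mid below 0.028 m and angle between adapter_blue_mid's own z axis and vertical below 0.08 rad and contact force between the fingers and adapter_blue below 0.05 N and value of joint slider above 0.05 m), for 0.2 s.
2. both jaws touch the blue adapter (x of adapter_blue_mid in the frame of caliper between -0.095 and -0.055 m and y of adapter_blue_mid in the frame of caliper between -0.035 and 0.03 m and height (world z) of adapter_blue_mid below 0.028 m and angle between adapter_blue_mid's own z axis and vertical below 0.08 rad and contact force between each of jaw_arm, fixed_jaw and adapter_blue above 0.25 N and contact force between the fingers and adapter_blue below 0.05 N), for 0.2 s.
3. the record key is fully down with the jaws closed on the adapter (x of adapter_blue_mid in the frame of caliper between -0.095 and -0.055 m and y of adapter_blue_mid in the frame of caliper between -0.035 and 0.03 m and height (world z) of adapter_blue_mid below 0.028 m and angle between adapter_blue_mid's own z axis and vertical below 0.08 rad and value of joint slider between 0.041 and 0.0455 m and value of joint record_key above 0.004 m), for 0.05 s.
At the end, for the whole second after the job is handed in: blue adapter upright (0.08 rad) on the plate between the jaws, centre 55 to 95 mm from the beam's centre line, released, at rest; opening 41 to 45.5 mm, closed on its 44 mm; moving jaw square within 0.03 rad; record key up (within 1.5 mm) (x of adapter_blue_mid in the frame of caliper between -0.095 and -0.055 m and y of adapter_blue_mid in the frame of caliper between -0.035 and 0.03 m and height (world z) of adapter_blue_mid below 0.028 m and angle between adapter_blue_mid's own z axis and vertical below 0.08 rad and value of joint slider between 0.041 and 0.0455 m and contact force between the fingers and adapter_blue below 0.05 N and angle between the y axis of jaw_arm and the y axis of caliper, either way round below 0.03 rad and value of joint record_key below 0.0015 m and linear speed of adapter_blue below 0.01 m/s); the robot touches nothing.
It fails at once if the moving jaw is tilted by more than 0.05 rad (3 degrees) (angle between the y axis of jaw_arm and the y axis of caliper, either way round above 0.05 rad).
It fails at once if the white or the red adapter is moved by more than 20 mm (distance of any of adapter_white_mid, adapter_red_mid from where it was at the start of the episode above 0.02 m).
It also fails if it takes over 59 s, if anything falls off the work surface, if the arm or the gripper's body presses on something with over 40 N, if the wrist force passes 120 N, or if a joint passes its speed limit or range.

## Working session

There is one attempt and no reset: what is moved stays moved. The work goes in short steps, each a Python script; the robot and the scene stay as the last script left them, time stands still between calls to the robot, and variables do not carry over. Pictures are saved under pics/ and viewed, at most 10 in all, crops included, and the job is handed in when it is done.

```bash
mkdir -p pics
python3 - <<'E'
from workcell import env
import cv2,numpy as np
ims=[]
for n in ("scene","top"):
    p=env.grab_frame(n); ims.append(p["image"])
    print(n,p["fx"],p["position"],p["orientation"],p["shot"],[k for k in p])
    for t in ["caliper","fixed_jaw","jaw_arm","thumb_grip","adapter_blue_mid","adapter_white_mid","adapter_red_mid","record_key_top"]:
        print(t,[(np.round(d["xyz"],3).tolist(),round(d["score"],2)) for d in env.search_frame(p,t)])
    cv2.imwrite(f"pics/{n}0.png",p["image"])
print(env.read_state()["clock"])
E
```

```text
scene 555.2986654610994 [0.22267914 0.39248861 0.78512224] [  36.2526776     0.58080135 -149.17111301] 1 ['image', 'fx', 'fy', 'cx', 'cy', 'position', 'orientation', 'shot']
caliper [([0.536, 0.095, 0.009], 0.9)]
fixed_jaw [([0.554, 0.139, 0.03], 0.78)]
jaw_arm []
thumb_grip [([0.557, 0.026, 0.027], 0.89), ([0.443, -0.203, 0.025], 0.74)]
adapter_blue_mid [([0.533, -0.196, 0.032], 0.97), ([0.452, -0.122, 0.032], 0.73)]
adapter_white_mid [([0.445, -0.201, 0.029], 0.64), ([0.543, 0.19, 0.042], 0.2)]
adapter_red_mid [([0.481, -0.319, 0.033], 0.63), ([0.543, 0.192, 0.044], 0.37)]
record_key_top [([0.542, 0.188, 0.043], 0.65)]
top 611.9857470938086 [ 0.35034212 -0.05039907  1.15217226] [ 8.83974308e+00  6.61236360e-02 -9.14643826e+01] 2 ['image', 'fx', 'fy', 'cx', 'cy', 'position', 'orientation', 'shot']
caliper [([0.535, 0.083, 0.002], 0.83)]
fixed_jaw [([0.554, 0.135, 0.029], 0.92)]
jaw_arm [([0.52, 0.035, 0.03], 0.69)]
thumb_grip [([0.561, 0.028, 0.027], 0.72)]
adapter_blue_mid [([0.536, -0.204, 0.033], 0.74), ([0.453, -0.126, 0.03], 0.56)]
adapter_white_mid [([0.448, -0.21, 0.035], 0.65)]
adapter_red_mid [([0.481, -0.325, 0.033], 0.7), ([0.542, 0.188, 0.047], 0.17)]
record_key_top [([0.544, 0.187, 0.042], 0.66)]
0.9
```

View pics/scene0.png

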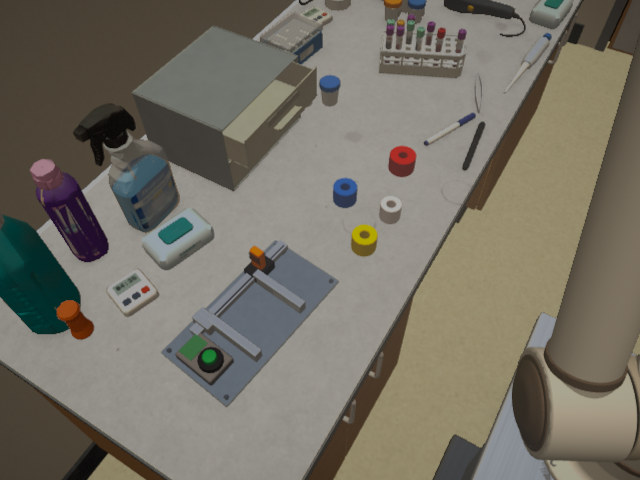

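View pics/top0.png

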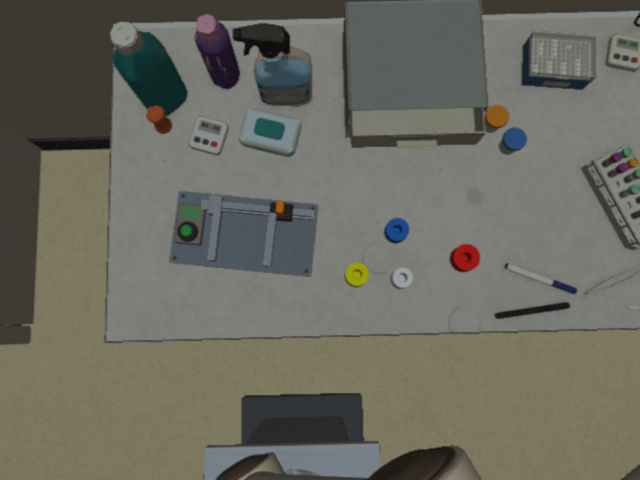

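Candidates for the blue adapter: the blue ring at scene (345,192) / top (397,230); the yellow look-alike at top (357,274); the white ring at (402,278); the red ring at (466,257); a blue jar cap at (515,138). I choose the blue ring at (397,230). The caliper lies at top-left with yaw about -4°. Next I check the choice up close, then look at the caliper.

```bash
cat > h.py <<'E'
from workcell import env
import cv2,numpy as np
from scipy.spatial.transform import Rotation as R
def see(p,t): return [(np.round(d["xyz"],4).tolist(),round(d["score"],2)) for d in env.search_frame(p,t)]
def ray(p,px,z):
    M=R.from_euler("xyz",p["orientation"],degrees=True).as_matrix()
    d=M@np.array([(px[0]-p["cx"])/p["fx"],-(px[1]-p["cy"])/p["fy"],-1]); c=np.array(p["position"])
    return c+d*(z-c[2])/d[2]
E
python3 - <<'E'
from h import *
for yaw in (86,-94):
    print(yaw,env.inverse_kinematics([.536,-.2,.25],[180,0,yaw]),env.inverse_kinematics([.48,.1,.3],[180,0,yaw]))
q=env.inverse_kinematics([.536,-.2,.25],[180,0,86]);yaw=86
if q is None: yaw=-94
print(env.read_state()["tool_rot"])
env.goto([.536,-.2,.25],[180,0,yaw]); env.gripper_to(0.75)
p=env.grab_frame("wrist"); cv2.imwrite("pics/w1.png",p["image"])
print(p["position"],p["orientation"],see(p,"adapter_blue_mid"))
m=env.trace(p,"adapter_blue_mid")
for d in m: 
    (c,r)=cv2.minEnclosingCircle(np.argwhere(d["mask"])[:,::-1].astype(np.float32)); print(d["score"],c,r,ray(p,c,.036))
print(env.read_state()["clock"])
E
```

```text
86 None [ 30.78954437   5.89445481 -10.07550511   0.         -74.03004008
 145.21045563]
-94 [ -4.24247855  15.83993807  -4.64122858   0.         -69.51883335
   0.24247855] [ 30.78954437   5.89445481 -10.07550511   0.         -74.03004008
 -34.78954437]
[ 1.79999364e+02 -8.63923438e-05 -1.66089116e+02]
[ 0.53044566 -0.27383011  0.41178329] [-1.58530083e+01  3.08083343e-02  1.76065508e+02] [([0.5406, -0.2034, 0.0371], 0.86), ([0.4624, -0.1336, 0.0348], 0.78)]
0.87 (398.0, 270.0) 25.61259651184082 [ 0.45778168 -0.13348918  0.036     ]
0.63 (311.9238586425781, 201.8580322265625) 24.858230590820312 [ 0.53694488 -0.20637453  0.036     ]
3.7667
```

View pics/w1.png

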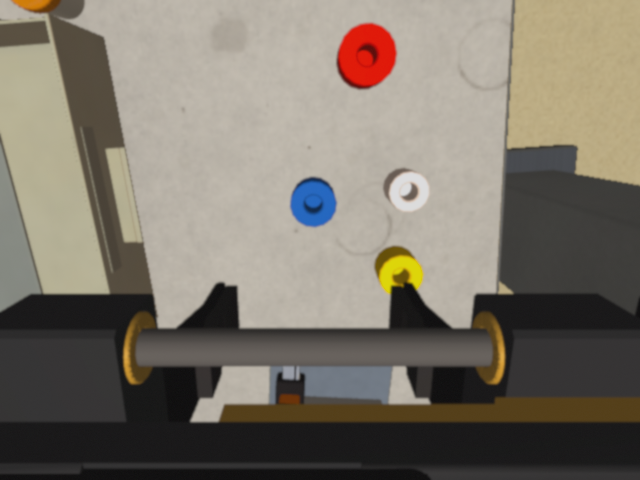

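The wrist view shows the blue ring at (313,202), with yellow at (400,274), white at (408,190) and red at (367,55). That confirms the choice, so I grip and lift it, then look at the caliper from close by.

Run:
```python
from h import *
O=[180,0,-94]
env.goto([.538,-.2055,.08],O)
print(env.move_straight([.538,-.2055,.009],force_limit=15,rate=.08))
env.gripper_to(0.0,12); s=env.read_state(); print(s["opening"],s["finger_force"])
env.move_straight([.538,-.2055,.18])
print(env.read_state()["opening"])
env.goto([.49,.25,.26],O)
p=env.grab_frame("wrist"); cv2.imwrite("pics/w2.png",p["image"])
import pickle; pickle.dump(p,open("w2.pkl","wb"))
for t in ["fixed_jaw","jaw_arm","thumb_grip","record_key_top"]: print(t,see(p,t))
print(env.read_state()["clock"])
```

```text
False
0.5035036989039413 11.99980454519391
0.5030569313113779
fixed_jaw [([0.5613, 0.1381, 0.033], 0.74)]
jaw_arm []
thumb_grip []
record_key_top []
9.275
```

View pics/w2.png

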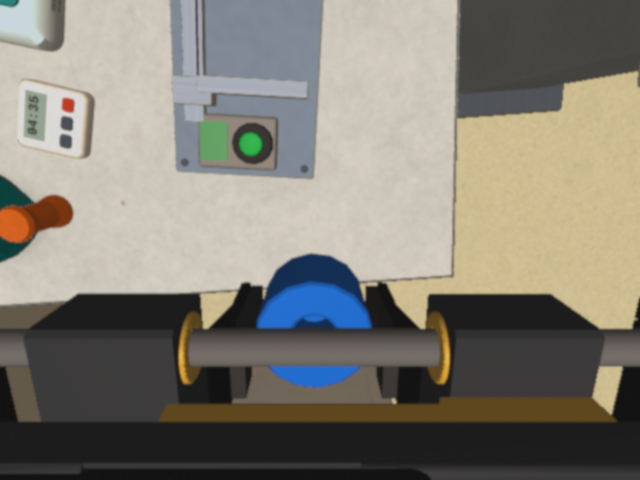

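The part is held, but the camera is too far in +y: the key sits at (251,144) and the moving jaw is out of view. I shift back.

Run:
```python
from h import *
O=[180,0,-94]
env.move_straight([.49,.185,.26],rate=.25)
p=env.grab_frame("wrist"); 
import pickle; pickle.dump(p,open("w3.pkl","wb"))
cv2.imwrite("pics/w3.png",cv2.resize(p["image"][0:300,100:500],None,fx=2,fy=2,interpolation=cv2.INTER_CUBIC))
for t in ["fixed_jaw","jaw_arm","thumb_grip","record_key_top"]: print(t,see(p,t))
print(env.read_state()["clock"],p["position"])
```

```text
fixed_jaw [([0.563, 0.1368, 0.0329], 0.93)]
jaw_arm [([0.5254, 0.036, 0.0354], 0.56)]
thumb_grip [([0.5597, 0.0327, 0.0342], 0.61)]
record_key_top [([0.5408, 0.187, 0.0429], 0.57)]
9.9333 [0.48434939 0.10995788 0.42203469]
```

View pics/w3.png

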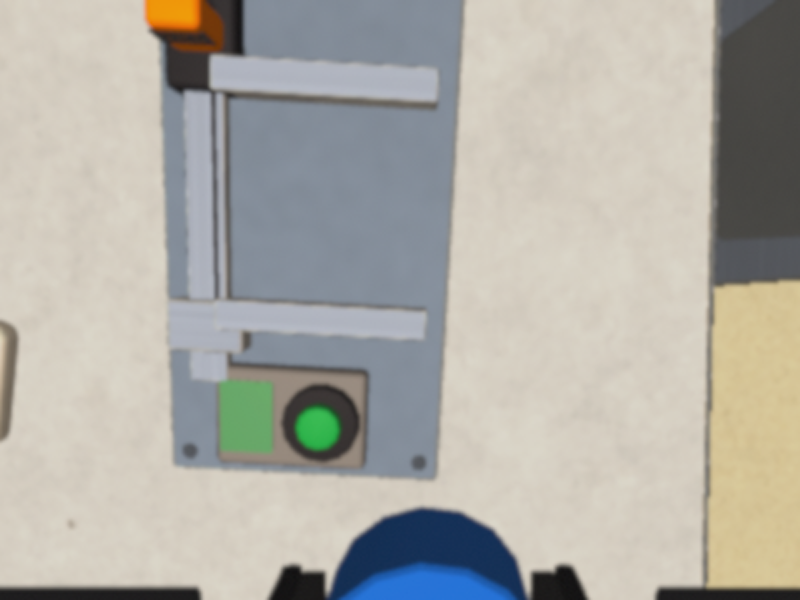

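The view shows, in crop pixels: fixed jaw tip (427,310), moving jaw tip (437,97), console corners (222,363), (367,372), (362,467) and (218,460), and the beam between columns 185–214. I fit the caliper pose to these.

Run:
```python
from h import *
import pickle
p=pickle.load(open("w3.pkl","rb"))
f=lambda c,z: ray(p,(100+c[0]/2,c[1]/2),z)[:2]
pts=[((427,310),.031,-.105,.045),((425,338),.031,-.105,.059),((222,365),.022,-.002,.077),((367,372),.022,-.078,.077),((362,467),.022,-.078,.127),((218,460),.022,-.002,.127),
((185,92),.023,.009,None),((212,92),.023,-.009,None),((189,295),.023,.009,None),((214,295),.023,-.009,None)]
W=[f(a,z) for a,z,_,_ in pts]
def inv(v,w): c,s=np.cos(v[2]),np.sin(v[2]); d=w-v[:2]; return np.array([c*d[0]+s*d[1],-s*d[0]+c*d[1]])
def res(v):
    r=[]
    for w,(a,z,x,y) in zip(W,pts):
        l=inv(v,w); r.append(l[0]-x)
        if y is not None: r.append(l[1]-y)
    return r
from scipy.optimize import least_squares
o=least_squares(res,[.58,.09,-.07],loss="soft_l1",f_scale=.002); v=o.x
print(v,np.degrees(v[2])); print(np.round(np.array(res(v))*1000,1))
print("key",inv(v,f((318,428),.03)),"z.03; .043:",f((318,428),.043),inv(v,f((318,428),.043)))
for c in ((437,97),(437,103)): print("movjaw",inv(v,f(c,.031)))
for c in ((147,26),(200,28)): print("grip top near edge",inv(v,f(c,.069)))
```

```text
[ 0.58616979  0.07806953 -0.11700065] -6.7036435358462905
[-0.5  0.9 -0.1 -0.  -4.4  0.6  0.5  0.7  1.8 -1.  -1.3 -1.3 -1.9  4.1
 -0.7  5.4]
key [-0.05472946  0.10509972] z.03; .043: [0.54210241 0.18622376] [-0.05639137  0.10227064]
movjaw [-0.10560613 -0.04584071]
movjaw [-0.10572618 -0.04342613]
grip top near edge [ 0.00813742 -0.05946418]
grip top near edge [-0.01239264 -0.05971657]
```

```bash
cat >> h.py <<'E'
V=np.array([0,0,0.])
try: V=np.load("V.npy")
except Exception: pass
def cal(x,y,z):
    c,s=np.cos(V[2]),np.sin(V[2]); return [V[0]+c*x-s*y,V[1]+s*x+c*y,z]
def inv(w,v=None):
    v=V if v is None else v
    c,s=np.cos(v[2]),np.sin(v[2]); d=np.array(w)[:2]-v[:2]; return np.array([c*d[0]+s*d[1],-s*d[0]+c*d[1]])
YAW=np.degrees(V[2])
E
python3 - <<'E'
import h; from h import *
import pickle
p=pickle.load(open("w3.pkl","rb"))
f=lambda c,z: ray(p,(100+c[0]/2,c[1]/2),z)[:2]
pts=[((427,310),.031,-.105,.045),((222,365),.022,-.002,.077),((367,372),.022,-.078,.077),((362,467),.022,-.078,.127),((218,460),.022,-.002,.127),
((185,92),.023,.009,None),((189,295),.023,.009,None)]
W=[f(a,z) for a,z,_,_ in pts]
def res(v):
    r=[]
    for w,(a,z,x,y) in zip(W,pts):
        l=inv(w,v); r.append(l[0]-x)
        if y is not None: r.append(l[1]-y)
    return r
from scipy.optimize import least_squares
v=least_squares(res,[.58,.09,-.07]).x; np.save("V.npy",v)
print(v,np.degrees(v[2]),np.round(np.array(res(v))*1000,1))
for c in ((437,97),(147,26),(200,28)): print(inv(f(c,.031 if c[0]>400 else .069),v))
h.V=v; Y=np.degrees(v[2])
a=h.cal(-.075,.013,.1); env.goto(a,[180,0,-90+Y])
a[2]=.05; env.move_straight(a,rate=.1)
p=env.grab_frame("wrist"); cv2.imwrite("pics/w4.png",p["image"])
b=env.grab_frame("scene"); cv2.imwrite("pics/s4.png",cv2.resize(b["image"][200:420,140:360],None,fx=2.7,fy=2.7))
print(env.read_state()["clock"],env.read_state()["force"])
E
```

```text
[ 0.58455804  0.07771203 -0.12675565] -7.2625635762942515 [ 0.6  0.5 -3.6  1.1  1.3  0.5  2.1 -1.2 -1.  -0.8  0.1  0.4]
[-0.10360031 -0.04631031]
[ 0.01027072 -0.05882358]
[-0.0102559  -0.05927623]
11.4417 [-0.35416109  1.17904126 -0.94893013]
```

View pics/s4.png

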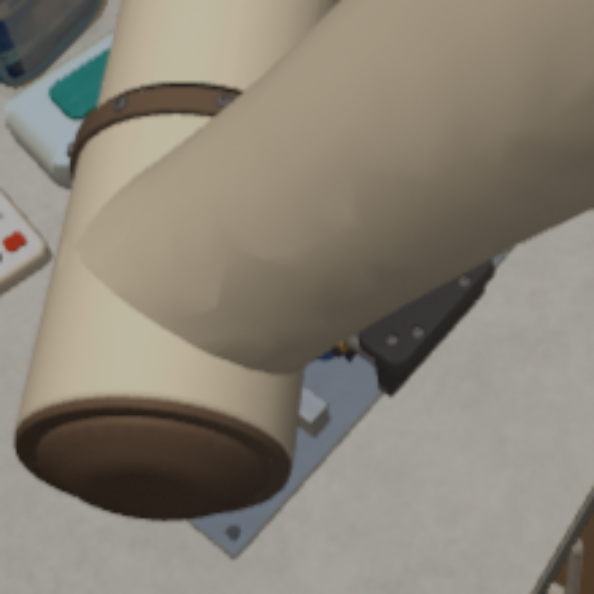

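The arm hides the caliper, so this picture tells me little. I go ahead and place the part with the force guard on, then look from above.

Run:
```python
from h import *
print(env.move_straight(cal(-.075,.013,.0145),force_limit=4,rate=.05), env.read_state()["position"],env.read_state()["force"])
env.gripper_to(0.72); 
env.move_straight(cal(-.075,.013,.13),rate=.12)
# to thumb-grip hover, view from there
env.goto(cal(-.04,.15,.24),[180,0,-90+YAW])
p=env.grab_frame("wrist"); cv2.imwrite("pics/w5.png",cv2.resize(p["image"][0:300,100:500],None,fx=2,fy=2,interpolation=cv2.INTER_CUBIC))
import pickle; pickle.dump(p,open("w5.pkl","wb"))
for t in ["adapter_blue_mid","fixed_jaw","jaw_arm","thumb_grip","record_key_top"]: print(t,[(s[0],inv(s[0])) for s in see(p,t)])
print(env.read_state()["clock"],p["position"])
```

```text
True [0.51103604 0.09968015 0.01465092] [0.005179   0.11524262 2.27505987]
adapter_blue_mid [([0.5158, 0.1012, 0.0451], array([-0.07117567,  0.01460738]))]
fixed_jaw [([0.5661, 0.1355, 0.0332], array([-0.0256153 ,  0.05499095]))]
jaw_arm []
thumb_grip []
record_key_top [([0.5454, 0.1877, 0.0438], array([-0.05274817,  0.10415534])), ([0.5146, 0.1011, 0.0433], array([-0.0723534 ,  0.01435649]))]
14.95 [0.55342124 0.1575808  0.40001809]
```

View pics/w5.png

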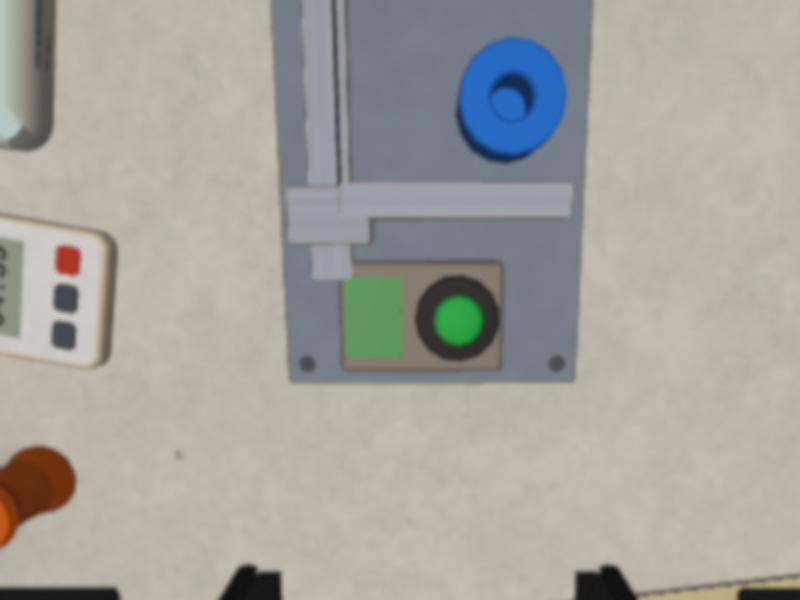

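The adapter stands upright at crop (511,97), between the jaws and clear of the fixed jaw, and the yaw fit agrees with the jaw edges. Next I pinch the thumb grip and slide, logging the force.

Run:
```python
from h import *
O=min(([180,0,YAW+k] for k in (0,180,-180) if env.inverse_kinematics(cal(0,-.067,.12),[180,0,YAW+k]) is not None),key=lambda o:abs(env.inverse_kinematics(cal(0,-.067,.12),o)[5]-env.read_state()["joint_positions"][5]))
print(O); env.gripper_to(1.0)
env.goto(cal(0,-.067,.13),O)
print(env.move_straight(cal(0,-.067,.038),rate=.1,force_limit=8))
c,s=np.cos(V[2]),np.sin(V[2])
F=lambda: np.round([-s*env.read_state()["force"][0]+c*env.read_state()["force"][1],env.read_state()["force"][2]],2)
print("base",F())
env.gripper_to(0,15); st=env.read_state(); print(st["opening"],st["finger_force"],F(),inv(st["position"]))
for y in (-.06,-.05,-.04,-.034):
    env.move_straight(cal(0,y,.038),rate=.03); print(y,F(),inv(env.read_state()["position"]),env.read_state()["opening"])
print(env.read_state()["clock"])
p=env.grab_frame("top"); cv2.imwrite("pics/t6.png",p["image"])
```

```text
[180, 0, np.float64(-187.26256357629424)]
False
base [-0.17  0.93]
0.1599583405958463 15.000160946510732 [-0.66 -1.4 ] [-8.27042851e-06 -6.70468030e-02]
-0.06 [-3.32 -0.42] [-6.44182507e-05 -6.00886198e-02] 0.15771701664721288
-0.05 [-1.15  0.33] [-6.29185203e-05 -4.96061297e-02] 0.1585328698083523
-0.04 [-1.97 -0.74] [-5.91657969e-05 -3.95571927e-02] 0.1585658460064835
-0.034 [-1.8   0.17] [-6.79926596e-05 -3.37320152e-02] 0.16489666067835282
20.7333
```

```bash
cat >> h.py <<'E'
def Fy(n=25):
    a=[]
    for _ in range(n):
        env.dwell(.01); a.append(env.read_state()["force"])
    a=np.array(a)[:,:2]@np.array([-np.sin(V[2]),np.cos(V[2])]); return round(a.mean(),2),round(a.std(),2)
E
python3 - <<'E'
from h import *
for y in (-.030,-.027,-.025,-.024,-.023,-.022,-.0215):
    env.move_straight(cal(0,y,.038),rate=.02); print(y,Fy(),inv(env.read_state()["position"])[1])
print(env.read_state()["clock"])
E
```

```text
-0.03 (np.float64(-3.11), np.float64(0.55)) -0.029980286296791284
-0.027 (np.float64(-3.49), np.float64(0.52)) -0.027003492517009734
-0.025 (np.float64(-3.51), np.float64(0.41)) -0.025025330117035477
-0.024 (np.float64(-4.06), np.float64(0.35)) -0.024022570819375023
-0.023 (np.float64(-3.98), np.float64(0.5)) -0.022966929121705004
-0.022 (np.float64(-3.8), np.float64(0.46)) -0.02195269101262714
-0.0215 (np.float64(-4.21), np.float64(0.54)) -0.02153371085594356
24.1417
```

Run:
```python
from h import *
for y in (-.0210,-.0205):
    env.move_straight(cal(0,y,.038),rate=.02); print(y,Fy(),inv(env.read_state()["position"])[1])
p=env.grab_frame("wrist"); cv2.imwrite("pics/w7.png",p["image"])
print(p["position"],p["orientation"],env.read_state()["clock"])
```

```text
-0.021 (np.float64(-4.38), np.float64(0.6)) -0.021017243393895872
-0.0205 (np.float64(-4.3), np.float64(0.59)) -0.020506860934892984
[0.50749544 0.06744481 0.19976875] [-1.58432721e+01 -3.07955638e-02  8.27988314e+01] 25.1083
```

View pics/w7.png

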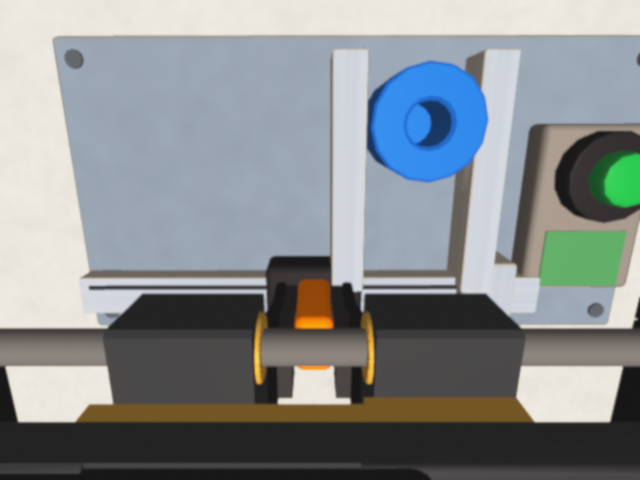

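The wrist view is very useful: the moving jaw is at column 350, the adapter at (428,120) and the fixed jaw near column 495, with the jaw about square. I measure the gap between the faces on pixel rows clear of the adapter.

Run:
```python
from h import *
p=env.grab_frame("wrist"); g=p["image"].mean(2)
for r in (54,190,210,230,250):
    row=g[r-1:r+2].mean(0); d=np.gradient(row)
    print(r,[(x,round(d[x],0)) for x in range(325,525) if abs(d[x])>8 and abs(d[x])>=max(abs(d[x-1]),abs(d[x+1]))])
hsv=cv2.cvtColor(p["image"],cv2.COLOR_BGR2HSV); m=cv2.inRange(hsv,(95,120,150),(125,255,255)); 
cs=max(cv2.findContours(m,0,2)[0],key=cv2.contourArea); (c,r)=cv2.minEnclosingCircle(cs); print("top",c,r,inv(ray(p,c,.042)), r*(p["position"][2]-.042)/p["fx"])
for q in ((367,120),(367,54),(365,250),(487,54),(471,200)): print(q,inv(ray(p,q,.031)))
```

```text
54 [(333, np.float64(24.0)), (368, np.float64(-18.0)), (475, np.float64(-10.0)), (484, np.float64(33.0)), (520, np.float64(-16.0))]
190 [(329, np.float64(-19.0)), (332, np.float64(33.0)), (364, np.float64(-18.0)), (454, np.float64(-24.0)), (470, np.float64(32.0)), (503, np.float64(-17.0)), (521, np.float64(-32.0))]
210 [(329, np.float64(-19.0)), (332, np.float64(33.0)), (363, np.float64(-18.0)), (452, np.float64(-26.0)), (468, np.float64(36.0)), (500, np.float64(-15.0)), (518, np.float64(-34.0))]
230 [(329, np.float64(-18.0)), (332, np.float64(34.0)), (363, np.float64(-18.0)), (450, np.float64(-27.0)), (466, np.float64(36.0)), (498, np.float64(-17.0)), (515, np.float64(-35.0))]
250 [(329, np.float64(-17.0)), (332, np.float64(34.0)), (363, np.float64(-18.0)), (448, np.float64(-25.0)), (464, np.float64(36.0)), (495, np.float64(-20.0)), (512, np.float64(-34.0))]
top (429.5, 121.5) 62.32585525512695 [-0.07691986  0.02311714] 0.024106626636410486
(367, 120) [-0.0775871   0.00129222]
(367, 54) [-0.10163704  0.00040841]
(365, 250) [-0.02371935  0.00240671]
(487, 54) [-0.10168975  0.04605921]
(471, 200) [-0.04560102  0.04593795]
```

Run:
```python
from h import *
p=env.grab_frame("wrist"); g=p["image"].astype(float).mean(2)
def edge(r,a,b,sg):
    d=sg*np.gradient(g[r-1:r+2].mean(0))[a:b]; d[d<4]=0; return a+(d*np.arange(len(d))).sum()/d.sum()
def line(rows,sp,sg):
    P=np.array([inv(ray(p,(edge(r,*sp(r),sg),r),.031)) for r in rows]); k=np.polyfit(P[:,0],P[:,1],1); return k,np.round(np.polyval(k,[-.1,-.075,-.022,0])*1000,2),np.abs(P[:,1]-np.polyval(k,P[:,0])).max()
rows=[52,55,58]+list(range(190,256,6))
print("mov",line(rows,lambda r:(360,373),-1))
print("movL",line(rows,lambda r:(330,338),1))
print("fix",line(rows,lambda r:(int(489-r*.1)-8,int(489-r*.1)+6),1))
print(Fy())
```

```text
mov (array([0.01054252, 0.00167877]), array([0.62, 0.89, 1.45, 1.68]), np.float64(0.00012305609070829837))
movL (array([ 0.0086938 , -0.01159575]), array([-12.47, -12.25, -11.79, -11.6 ]), np.float64(4.933845416567849e-05))
fix (array([0.00154272, 0.04530221]), array([45.15, 45.19, 45.27, 45.3 ]), np.float64(8.120064694805418e-05))
(np.float64(-4.35), np.float64(0.53))
```

Relative jaw tilt is about 0.008 rad, which is light contact of about 0.5 N on both jaws, at an opening of about 43.6 mm. I add 0.4 mm for margin, re-measure, release and re-measure.

```bash
cat >> h.py <<'E'
def tilt():
    p=env.grab_frame("wrist"); g=p["image"].astype(float).mean(2)
    def edge(r,a,b,sg):
        d=sg*np.gradient(g[r-1:r+2].mean(0))[a:b]; d[d<4]=0; return a+(d*np.arange(len(d))).sum()/d.sum()
    def line(sp,sg):
        P=np.array([inv(ray(p,(edge(r,*sp(r),sg),r),.031)) for r in [52,55,58]+list(range(190,256,6))]); return np.polyfit(P[:,0],P[:,1],1)
    m=line(lambda r:(360,373),-1); f=line(lambda r:(int(489-r*.1)-8,int(489-r*.1)+6),1); return m[0]-f[0],f[1]-m[1]
E
python3 - <<'E'
from h import *
env.move_straight(cal(0,-.0201,.038),rate=.02); print(Fy(),tilt())
env.dwell(.3)
env.gripper_to(0.45); env.dwell(.2); print(tilt(),Fy())
print(env.read_state()["clock"])
E
```

```text
(np.float64(-4.77), np.float64(0.41)) (np.float64(0.012433220313134612), np.float64(0.04332128784070495))
(np.float64(0.011809562564971371), np.float64(0.04332397140708104)) (np.float64(-0.06), np.float64(0.58))
27.4333
```

Run:
```python
from h import *
import pickle
O=[180,0,YAW-180]
A=[(pickle.load(open("w3.pkl","rb")),(100+318/2,428/2)),(pickle.load(open("w5.pkl","rb")),(100+458/2,320/2))]
zs=np.arange(.024,.056,.002); z=min(zs,key=lambda z:np.linalg.norm(ray(*A[0],z)-ray(*A[1],z))); k=(ray(*A[0],z)+ray(*A[1],z))/2
print("key",k,inv(k),ray(*A[0],.04),ray(*A[1],.04))
k=(ray(*A[0],.04)+ray(*A[1],.04))/2
env.move_straight(cal(0,-.0201,.12),rate=.15)
env.gripper_to(0)
env.goto([k[0],k[1],.08],O)
h=env.move_straight([k[0],k[1],.022],rate=.02,force_limit=9)
s=env.read_state(); print(h,s["position"],s["force"]); env.dwell(.3); s=env.read_state(); print(s["position"],s["force"],s["clock"])
```

```text
key [0.54262173 0.18669924 0.04      ] [-0.05537764  0.10281139] [0.54255951 0.18682739 0.04      ] [0.54268395 0.18657108 0.04      ]
True [0.54266198 0.18672868 0.03853551] [-0.40113157  0.38296195  4.54893449]
[0.54266623 0.18674198 0.03845983] [-0.31893899  0.85941961  6.10931486] 31.8917
```

Run:
```python
from h import *
q=env.read_state()["position"]
print(env.move_straight([q[0],q[1],.0365],rate=.01,force_limit=10)); env.dwell(.3)
s=env.read_state(); print(s["position"],s["force"])
env.move_straight([q[0],q[1],.13],rate=.1)
O=[180,0,YAW-180]
env.goto(cal(0,-.0201,.12),O); env.gripper_to(.45)
p=env.grab_frame("wrist"); cv2.imwrite("pics/w8.png",p["image"])
print(env.read_state()["clock"],env.read_state()["force"])
```

```text
True
[0.54269081 0.18670071 0.03846059] [-1.32302582  1.10075824  5.08700476]
35.0417 [-0.47391799  0.52568643  0.18971678]
```

View pics/w8.png

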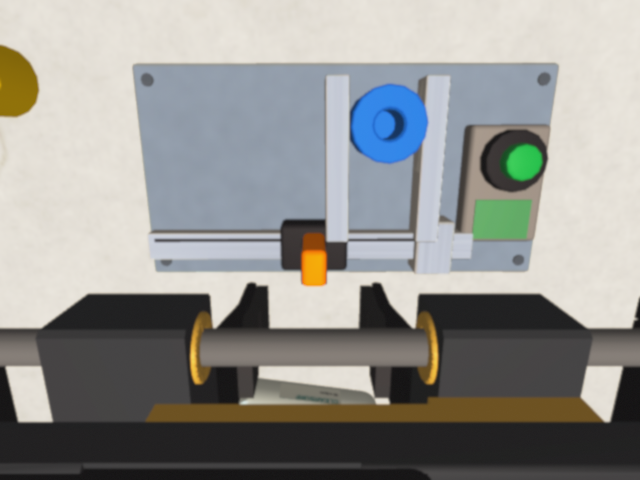

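The adapter is still gauged at (388,123), the key is back up at (524,162), and nothing else has moved. I verify the key's travel with one short stepped press, since a bezel stop could look the same.

Run:
```python
from h import *
O=[180,0,YAW-180]; env.gripper_to(0)
k=[.54266,.18673]
env.goto(k+[.08],O); env.move_straight(k+[.047],rate=.05)
def Fz():
    a=[]
    for _ in range(8): env.dwell(.01); a.append(env.read_state()["force"][2])
    return round(np.mean(a),2)
print(Fz())
for z in (.0445,.0435,.0425,.0415,.0405,.0395,.0385):
    env.move_straight(k+[z],rate=.03); print(z,Fz())
h=env.move_straight(k+[.035],rate=.01,force_limit=20); print(h,env.read_state()["position"][2],Fz())
env.move_straight(k+[.15],rate=.12)
print(env.read_state()["clock"])
```

```text
-0.04
0.0445 -0.08
0.0435 0.42
0.0425 1.88
0.0415 2.52
0.0405 3.34
0.0395 3.9
0.0385 4.67
True 0.03847484514210895 5.48
41.1583
```

The force rises smoothly from 0 N at z 43.6 mm to 5 N at 38.5 mm, then meets a hard stop. That is the key's full 5 mm travel, so I hand in.

Run:
```python
from h import *
env.dwell(.2); print(env.close_job())
```

```text
the job is handed in; nothing more can be done
None
```

The job is handed in (no verdict came back): the blue adapter stands upright and released, gauged between the jaws at an opening of about 43.3 mm with the jaw tilted about 0.012 rad, the record key was pressed its full 5 mm and released, and the other adapters were not touched.

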